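# Lock a spring nut into a strut channel of a shelf trolley

## Robot

A 7-joint arm with a two-finger parallel gripper is mounted at the origin on the work surface. World frame = base frame: x ahead of the robot, y to its left, z up, the work surface at z = 0. Lengths are in m, angles in rad, forces in N, time in s.
With the tool pointing down it reaches from about 0.425 to 0.875 m from the base axis. Payload 4.7 kg.
Tool frame: the origin (TCP) lies on the centre line of the jaws, within the pads' length; the fingertips stand 17 mm ahead of it and the grasp point (between the pads) lies 2 mm behind it; z points along the fingers, y is the line along which they close (so a half turn about z gives the same grasp; the last joint's range is limited). The gripper opens to 85 mm and grips with 20 to 120 N. Pads are 22 mm wide; open, the fingers measure 114 mm over their backs; the gripper's body (76 mm by 85 mm) begins 54 mm behind the grasp point. The pads swing forward as they close: fully open they stand 13 mm farther back than shut.
Start: joints at [-1.101, 0.321, -0.07, 1.45, 0.023, 1.371, -0.057], TCP at [0.286, 0.584, 0.217] pointing down, gripper open.
Joint ranges: [-2.86, 2.86], [-0.3, 2.09], [-1.38, 1.24], [0.06, 2.45], [-1.56, 4.7], [0.09, 2.05], [-2.69, 2.69]. Speed limits (rad/s): [2.57, 2.57, 3.14, 3.14, 3.14, 3.14, 3.14].

## Interface

Orientations are given as a rotation vector (axis times angle).
In Python, from rig import * gives the robot as it stands. Calls block until the motion is done:
- move_to(position, orientation): joint-space move of the TCP to a pose.
- line_to(position, rotation=None, vel=0.15, f_stop=None): straight line of the TCP; rotation=None keeps the orientation; vel is the mean speed in m/s. With f_stop (N) it stops when the force on the tool has changed by that much, and returns True; else False.
- goto_joints(angles): joint-space move.
- open_gripper() and gripper_close(effort=None): open the fingers fully, or close them until they stop; effort is the grip in N (None keeps the last).
- hold(seconds).
- inverse_kinematics(position, orientation): joint angles nearest the present ones, or None.
- sense(): the state.
- read_camera(name): name is "scene" or "top" or "wrist"; returns a dict with "frame" (384x512x3 uint8, blue, green, red), "fx", "fy", "cx", "cy" (pixels), "k1" (the pictures are not rectified: a ray, as slopes to the right and down, at radius r is drawn at 1 + k1 r^2 times it, then the intrinsics apply), "camera_from_world" (4x4, takes a point from world to camera coordinates); the wrist camera has in their place "T_tool_cam" (4x4, takes a point from camera to tool coordinates, whose origin is the TCP and whose axes are the flange's). Camera axes: x right, y down, z forward; pixel columns grow to the right and rows downward; lengths in m; the calibration is good to about 2 mm. A picture is of the moment at which its call begins: read the wrist's pose just before it. There is no depth.
A pose or a line that the arm cannot do raises IKError and nothing moves.
- job_done(): hands the job in; it is judged then, once.
Trained networks look in a picture, given as the dict that the camera call returned (one of the last four; its "shot" number tells which), for a name from the list of things; names that differ only in an ending like _2 or _b are one class to them, and where a whole thing is asked for, a point or a joint stands for the part that bears it (a point fixed in the world has none). Each returns a list of dicts, best first, with "conf" (0 to 1); they miss things now and then, are a little off and sometimes report something else, mostly with a low value. They report only what shows in the picture. A call takes as long as a camera call.
- recognise(picture, thing): "position" ([x, y, z] in m, in world coordinates, good to about 4 mm: the middle of the surface that is visible of it).
- silhouettes(picture, thing): "mask" (384x512 bool, what is visible of it).
The state is a dict: "clock": time; "joints": joint angles; "joint_velocities": joint speeds; "tau": joint torques, N m; "eef_pos": TCP position; "eef_rot": TCP orientation; "ft_force": force on the tool from outside, world axes, zero at the start; "ft_torque": the same for the moment, N m; "grip_width": finger opening in m; "grip_force": force on a finger pad.
Only numpy, scipy, OpenCV 4.12 (cv2) and the standard library are available. Lean on these libraries where they do the work, as an engineer would, in place of code of your own. Each camera call takes 0.05 s, during which the arm holds its last target. There are 200 camera calls.

## Task

Take the spring nut with the blue grip from the tray, lower it long side along the slot into the strut channel at the yellow band, press it down gently against its spring until its head is under the lips, and twist it a quarter turn. Let the spring bring it up so that its grooves catch the channel's lips, and let go of it there, locked across the channel and upright; do not ram it or push the spring hard to its stop, and leave the other nuts and things alone.

Things in the scene. Friction and masses are not known exactly. Their poses are not given: they have to be found in the camera images.
- blue_nut_grip (a point): centre of the blue plastic grip of the spring channel nut to fit. Grip: a block 32 x 14 x 34 mm (x, y, z), x along the nut's long side, z up; take it across its 14 mm (along y). Below it a steel shank 16 mm thick, 18 mm long, then the head, then a sprung foot. Heights from this point: grip -17 to +17, head -47 to -35, underside of foot -63 mm. Mass 0.11 to 0.17 kg.
- blue_nut_head (a point): centre of the blue nut's steel head, 41 mm below the grip's centre. Head 40 long (x) x 22 wide (y) x 12 mm thick; in its top, 14 mm either side of the axis, two cross grooves 6.5 mm wide, 3 mm deep, that take the channel's lip edges when the nut stands across. Alike at either half turn; under the lips it can be turned either way.
- blue_nut_foot (a point): underside of the blue nut's round foot (18 mm across) as it stands free, 16 mm below the head, 63 mm below the grip's centre. The foot yields only above 3.5 N, then 0.7 N per mm, and stops hard after 9.5 mm (about 10 N). Pressed on the channel's floor, the head can turn under the lips when the foot has given 7 to 9.5 mm; once caught it is still pressed in about 4 mm.
- cradle: green bench cradle 360 x 100 mm, fixed, holding a steel strut channel slot up between two end cheeks 62 mm high. Origin on the table under its middle; x along the channel and slot, y across, z up. The channel stands on packing of unknown thickness: its top is 47 to 69 mm above the table, not measured, to be felt (foot meets the channel's floor) or seen.
- mark (a point): point on the cradle's base plate, 12 mm above the table, right under the yellow band painted across the channel, 40 mm from the cradle's middle towards +x: the nut's place. Axes as the cradle's. Channel 310 long, 50 wide, 33 mm high; slot 25 wide, inside 44 wide; its lips turn down, edges 3.5 mm thick ending 9 mm below its top; inner floor 30 mm below its top.
- tray: grey parts tray 205 x 82 mm, fixed, with three pockets in a row along its x, 60 mm apart, each 45 x 26 mm, walls 28 mm high, floor 4 mm above the table. Origin under its middle. Each pocket holds one nut standing on its foot, long side along the tray's x; which nut is where varies.
- red_nut: a like nut with a red grip, another thread: leave alone. Origin at the underside of its foot
- white_nut: a like nut with a white grip, another thread: leave alone. Origin at the underside of its foot
- spanner: steel spanner 180 mm long, lying on the table, bystander
- driver: screwdriver lying on the table, bystander
- tape: orange ring-shaped tape roll, 96 mm across, 40 mm high, bystander
- spray: red can 56 mm across, 170 mm high, bystander
- brush: brush lying on the table, bystander

How it is judged:
On the way:
1. the blue-grip nut is lowered to the channel's slot near the yellow band, its long side along the slot (angle between the x axis of blue_nut_grip and the x axis of cradle, either way round below 0.2 rad and z of blue_nut_grip in the frame of cradle below 0.106 m and y of blue_nut_grip in the frame of cradle between -0.006 and 0.006 m and horizontal distance between blue_nut_grip and mark below 0.06 m), for 0.1 s.
At the end, for the whole second after the job is handed in: The blue nut is released under the lips, across the channel within 0.15 rad, spring-loaded against it (over 5 N), axis within 12 mm of the band, grip within 6 mm of the slot's middle line and under 102 mm above the table (caught under, not lying on the lips), upright within 0.12 rad (angle between the x axis of blue_nut_grip and the y axis of cradle, either way round below 0.15 rad and z of blue_nut_grip in the frame of cradle below 0.102 m and x of blue_nut_grip in the frame of mark between -0.012 and 0.012 m and y of blue_nut_grip in the frame of cradle between -0.006 and 0.006 m and angle between blue_nut_grip's own z axis and vertical below 0.12 rad and contact force between blue_nut and cradle above 5 N); the robot touches nothing.
It fails at once if the nut and the channel or cradle press on each other with more than 25 N (contact force between blue_nut and cradle above 25 N).
It fails at once if the red or the white nut is moved by more than 15 mm (distance of any of red_nut, white_nut from where it was at the start of the episode above 0.015 m).
It fails at once if a bystander (spanner, screwdriver, tape, can, brush) is moved by more than 30 mm (distance of any of spanner, driver, tape, spray, brush from where it was at the start of the episode above 0.03 m).
It also fails if it takes over 66 s, if anything falls off the work surface, if the arm or the gripper's body presses on something with over 40 N, if the wrist force passes 120 N, or if a joint passes its speed limit or range.

## Working session

There is one attempt and no reset: what is moved stays moved. The work goes in short steps, each a Python script; the robot and the scene stay as the last script left them, time stands still between calls to the robot, and variables do not carry over. Pictures are saved under pics/ and viewed, at most 10 in all, crops included, and the job is handed in when it is done.

```bash
mkdir -p pics; ls; python3 - <<'E'
from rig import *
import cv2,numpy as np
s=sense();print({k:np.round(v,3) for k,v in s.items()})
t=read_camera("top");c=read_camera("scene")
cv2.imwrite("pics/a.png",t["frame"]);cv2.imwrite("pics/b.png",c["frame"])
for n in ["blue_nut_grip","cradle","tray","red_nut","white_nut","spray","tape"]:
    for p,nm in((t,"top"),(c,"scene")):
        r=recognise(p,n);print(n,nm,[(np.round(q["position"],3),round(q["conf"],2)) for q in r[:2]])
print(t["camera_from_world"],t["fx"],t["cx"],t["cy"],t["k1"])
w=read_camera("wrist");print(w["T_tool_cam"],w["fx"])
E
```

```text
pics
{'clock': np.float64(0.0), 'joints': array([-1.101,  0.322, -0.07 ,  1.452,  0.023,  1.371, -0.057]), 'joint_velocities': array([-0.001, -0.   ,  0.001,  0.001, -0.   , -0.001, -0.   ]), 'tau': array([-0.0000e+00, -4.9358e+01, -3.8300e-01, -3.1434e+01,  1.3000e-02,
        1.2000e-02, -0.0000e+00]), 'eef_pos': array([0.286, 0.583, 0.216]), 'eef_rot': array([-7.10e-01, -3.06e+00,  3.00e-03]), 'ft_force': array([ 0.025, -0.111, -0.029]), 'ft_torque': array([0.052, 0.003, 0.034]), 'grip_force': np.float64(0.0), 'grip_width': np.float64(0.085)}
blue_nut_grip top [(array([ 0.522, -0.226,  0.069]), 0.6)]
blue_nut_grip scene [(array([ 0.527, -0.22 ,  0.054]), 0.63)]
cradle top [(array([0.547, 0.112, 0.034]), 0.88)]
cradle scene [(array([0.563, 0.117, 0.035]), 0.68)]
tray top [(array([ 0.522, -0.213,  0.01 ]), 0.92)]
tray scene [(array([ 0.542, -0.207,  0.008]), 0.61)]
red_nut top [(array([ 0.46 , -0.226,  0.067]), 0.45)]
red_nut scene [(array([ 0.47 , -0.22 ,  0.066]), 0.71), (array([0.356, 0.396, 0.034]), 0.37)]
white_nut top [(array([ 0.578, -0.219,  0.06 ]), 0.44)]
white_nut scene [
[... 228 characters left out ...]
op [(array([0.351, 0.399, 0.042]), 0.63)]
tape scene [(array([0.356, 0.397, 0.034]), 0.71), (array([ 0.589, -0.218,  0.059]), 0.57)]
[[-0.02209978 -0.9996987  -0.0106818   0.02049912]
 [-0.98799259  0.02347268 -0.15270783  0.57850674]
 [ 0.15291255  0.00717873 -0.98821365  1.26143975]
 [ 0.          0.          0.          1.        ]] 422.1974304362411 257.1567025482142 195.8691901533993 -0.02918124998646432
[[ 4.04019720e-05 -9.63903647e-01 -2.66251304e-01  6.69784055e-02]
 [ 9.99999916e-01 -6.96898871e-05  4.04040480e-04  7.95474121e-04]
 [-4.08011116e-04 -2.66251298e-01  9.63903563e-01 -1.58474410e-01]
 [ 0.00000000e+00  0.00000000e+00  0.00000000e+00  1.00000000e+00]] 290.59026196535575
```

View pics/a.png

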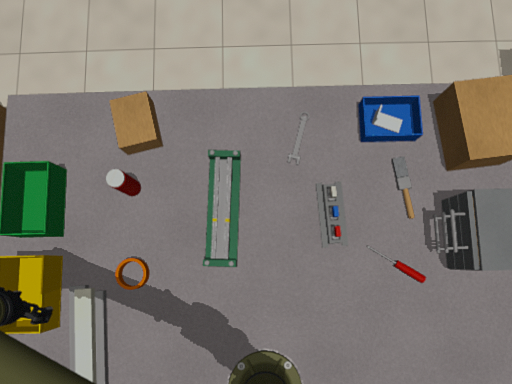

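View pics/b.png

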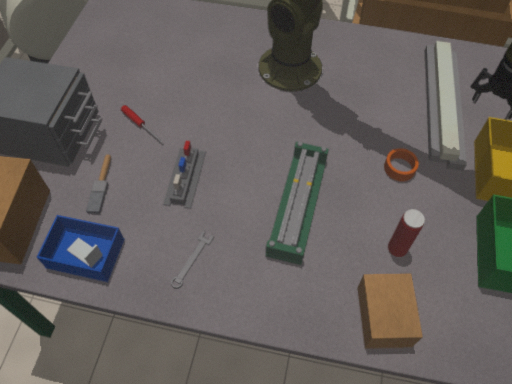

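```bash
cat > h.py <<'E'
from rig import *
import numpy as np,cv2
from scipy.spatial.transform import Rotation as R
def rot(a): # tool x heading a, z down
    x=np.array([np.cos(a),np.sin(a),0]);z=np.array([0,0,-1.]);return R.from_matrix(np.c_[x,np.cross(z,x),z]).as_rotvec()
def wrist():
    s=sense();p=read_camera("wrist");T=np.eye(4);T[:3,:3]=R.from_rotvec(s["eef_rot"]).as_matrix();T[:3,3]=s["eef_pos"]
    p["W"]=T@p["T_tool_cam"];return p
def pt(p,uv,z): # pixel -> world at height z
    W=p["W"] if "W" in p else np.linalg.inv(p["camera_from_world"])
    d=np.array([(uv[0]-p["cx"])/p["fx"],(uv[1]-p["cy"])/p["fy"]]);r=d.copy()
    for _ in range(8): r=d/(1+p["k1"]*(r@r))
    v=W[:3,:3]@np.r_[r,1];o=W[:3,3];return o+v*(z-o[2])/v[2]
def centroid(m): 
    return np.argwhere(m)[:,::-1].mean(0)
E
python3 - <<'E'
from h import *
for a in np.arange(-np.pi,np.pi+.1,np.pi/4):
    for P in ([.522,-.226,.2],[.51,.11,.1],[.51,.11,.25]):
        q=inverse_kinematics(P,rot(a));print(round(a,2),P,None if q is None else np.round(q,2))
a=np.pi
try:
  move_to([.522-.0,-.222,.25],rot(a))
except IKError as e: print(e)
p=wrist();cv2.imwrite("pics/c.png",p["frame"])
for n,z in [("blue_nut_grip",.084),("red_nut",.084),("white_nut",.084)]:
    for q in silhouettes(p,n)[:2]: 
        m=q["mask"];print(n,q["conf"],m.sum(),centroid(m),pt(p,centroid(m),z))
s=sense();print(s["clock"],s["eef_pos"],s["eef_rot"])
E
```

```text
-3.14 [0.522, -0.226, 0.2] [-0.15  0.17  0.58  1.7  -0.1   1.3   2.02]
-3.14 [0.51, 0.11, 0.1] [-0.53  0.14  0.29  1.92 -0.04  1.09  1.35]
-3.14 [0.51, 0.11, 0.25] [-0.55  0.03  0.3   1.73 -0.01  1.39  1.32]
-2.36 [0.522, -0.226, 0.2] [ 1.33  0.36 -1.18  1.65  0.34  1.36  2.46]
-2.36 [0.51, 0.11, 0.1] [-0.49  0.14  0.24  1.92 -0.04  1.09  2.13]
-2.36 [0.51, 0.11, 0.25] [-0.53  0.03  0.28  1.73 -0.01  1.39  2.1 ]
-1.57 [0.522, -0.226, 0.2] [-0.55  0.25  1.07  1.71 -0.23  1.31 -2.58]
-1.57 [0.51, 0.11, 0.1] [ 0.76  0.35 -1.17  1.88  0.35  1.15  2.6 ]
-1.57 [0.51, 0.11, 0.25] None
-0.79 [0.522, -0.226, 0.2] [-0.55  0.25  1.07  1.71 -0.23  1.31 -1.79]
-0.79 [0.51, 0.11, 0.1] [-1.22  0.23  1.07  1.94 -0.23  1.1  -2.41]
-0.79 [0.51, 0.11, 0.25] [-1.28  0.01  1.05  1.75 -0.01  1.39 -2.59]
0.0 [0.522, -0.226, 0.2] [ 0.19  0.16  0.19  1.69 -0.03  1.3  -1.18]
0.0 [0.51, 0.11, 0.1] [-0.7   0.15  0.47  1.93 -0.08  1.09 -1.77]
0.0 [0.51, 0.11, 0.25] [-0.7   0.02  0.45  1.73 -0.01  1.39 -1.82]
0.79 [0.522, -0.226, 0.2] [ 0.15  0.16  0.24  1.69 -0.04  1.3  -0.39]
0.79 [0.51, 0.11, 0.1] [-0.66  0.14
[... 447 characters left out ...]
[0.51, 0.11, 0.25] [-0.58  0.03  0.32  1.73 -0.01  1.39  0.53]
3.14 [0.522, -0.226, 0.2] [-0.15  0.17  0.58  1.7  -0.1   1.3   2.02]
3.14 [0.51, 0.11, 0.1] [-0.53  0.14  0.29  1.92 -0.04  1.09  1.35]
3.14 [0.51, 0.11, 0.25] [-0.55  0.03  0.3   1.73 -0.01  1.39  1.32]
blue_nut_grip 0.59 541 [250.29020333 168.88909427] [ 0.51665973 -0.22374683  0.084     ]
red_nut 0.82 533 [247.58161351 118.60787992] [ 0.46149158 -0.22661749  0.084     ]
red_nut 0.72 6660 [250.57612613 156.18618619] [ 0.50224813 -0.22341109  0.084     ]
white_nut 0.58 607 [252.907743   213.73146623] [ 0.57035141 -0.2207156   0.084     ]
4.0 [ 0.52222126 -0.22148088  0.24994637] [ 1.45282582e-03 -3.14151793e+00 -1.68415081e-04]
```

View pics/c.png

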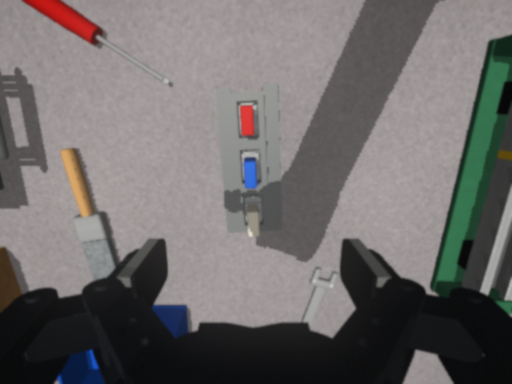

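The wrist view shows the red/blue/white nuts at (247,118), (250,169), (253,214). The tray is rotated about 0.05 rad from world x.

```bash
python3 - <<'E'
from h import *
a=np.pi+.05
line_to([.521,-.2235,.13],rot(a),vel=.2)
p=wrist()
for q in silhouettes(p,"blue_nut_grip")[:1]:
    m=q["mask"];print(q["conf"],cv2.minAreaRect(np.argwhere(m)[:,::-1].astype(np.float32)),pt(p,centroid(m),.08))
print(line_to([.521,-.2235,.071],vel=.1,f_stop=8),sense()["eef_pos"])
gripper_close(40)
s=sense();print(s["grip_width"],s["grip_force"],s["ft_force"],s["ft_torque"])
line_to([.521,-.2235,.19],vel=.15)
s=sense();print(s["clock"],s["grip_width"],s["ft_force"],s["ft_torque"])
# to the cradle: look with nut offset from the band
move_to([.57,.115,.22],rot(np.pi))
p=wrist();cv2.imwrite("pics/d.png",p["frame"]);np.save("p1.npy",p,allow_pickle=True)
move_to([.57,.165,.22],rot(np.pi))
p=wrist();cv2.imwrite("pics/e.png",p["frame"]);np.save("p2.npy",p,allow_pickle=True)
print(sense()["clock"])
E
```

```text
0.68 ((252.5800323486328, 196.4812774658203), (59.3562126159668, 22.472177505493164), 88.15238952636719) [ 0.51444183 -0.22437619  0.08      ]
False [ 0.52144063 -0.22369513  0.07147632]
0.0001655807651201178 0.0 [-0.15170297  0.3854139   0.11221857] [ 0.0345558  -0.02725035 -0.04031037]
7.3 -0.0001953120464900074 [-0.15920434  0.25288405 -0.64297918] [ 0.05843992 -0.02979654 -0.02794528]
9.0083
```

View pics/d.png

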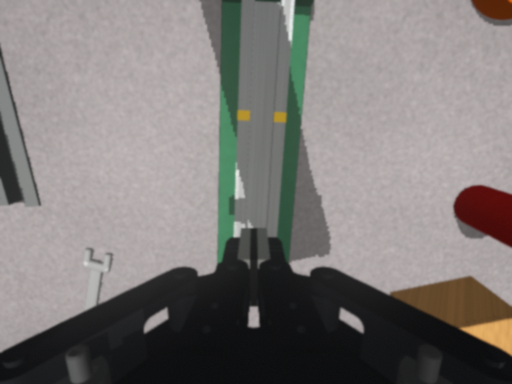

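View pics/e.png

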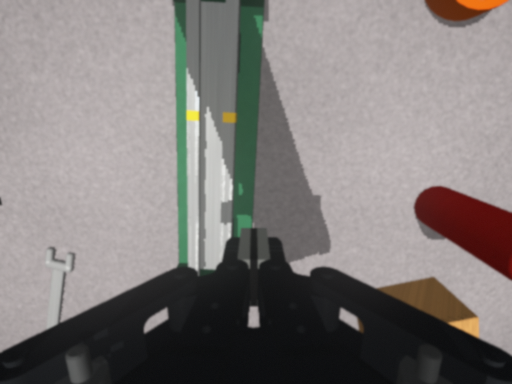

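The gripper closed empty (width 0). The yellow marks are at (243,115)/(280,117) and (192,116)/(229,117). I'll triangulate the band, then look back at the tray.

```bash
python3 - <<'E'
from h import *
P=[]
for f in("p1.npy","p2.npy"):
    p=np.load(f,allow_pickle=True).item();h=cv2.cvtColor(p["frame"],cv2.COLOR_BGR2HSV)
    m=cv2.inRange(h,(18,150,120),(35,255,255));m[:60]=0;m[200:]=0
    n,_,st,ce=cv2.connectedComponentsWithStats(m);o=[ce[i] for i in range(1,n) if st[i,4]>20];o.sort(key=lambda c:c[0]);print(o)
    P.append((p,o[:2]))
for z in np.arange(.04,.08,.004):
    A=[pt(P[0][0],c,z) for c in P[0][1]];B=[pt(P[1][0],c,z) for c in P[1][1]]
    print(round(z,3),np.round(A,4)[:,:2].tolist(),np.round(B,4)[:,:2].tolist())
open_gripper()
move_to([.521,-.2235,.19],rot(np.pi+.05))
p=wrist();cv2.imwrite("pics/f.png",p["frame"]);print(sense()["clock"])
t=read_camera("top");cv2.imwrite("pics/g.png",cv2.resize(t["frame"][100:300,180:440],None,fx=3,fy=3))
E
```

```text
[array([243.05102041, 114.95918367]), array([279.76470588, 116.91176471])]
[array([192.44897959, 115.32653061]), array([229.16071429, 117.03571429])]
0.04 [[0.5053, 0.1018], [0.5076, 0.1432]] [[0.5055, 0.0979], [0.5073, 0.1392]]
0.044 [[0.5053, 0.102], [0.5075, 0.1428]] [[0.5055, 0.0987], [0.5073, 0.1395]]
0.048 [[0.5053, 0.1021], [0.5075, 0.1425]] [[0.5054, 0.0995], [0.5072, 0.1398]]
0.052 [[0.5053, 0.1023], [0.5074, 0.1421]] [[0.5054, 0.1003], [0.5072, 0.1402]]
0.056 [[0.5053, 0.1024], [0.5074, 0.1418]] [[0.5054, 0.1011], [0.5071, 0.1405]]
0.06 [[0.5052, 0.1025], [0.5073, 0.1414]] [[0.5054, 0.102], [0.5071, 0.1408]]
0.064 [[0.5052, 0.1027], [0.5073, 0.1411]] [[0.5053, 0.1028], [0.507, 0.1411]]
0.068 [[0.5052, 0.1028], [0.5072, 0.1407]] [[0.5053, 0.1036], [0.507, 0.1414]]
0.072 [[0.5052, 0.103], [0.5072, 0.1404]] [[0.5053, 0.1044], [0.5069, 0.1418]]
0.076 [[0.5052, 0.1031], [0.5072, 0.14]] [[0.5053, 0.1052], [0.5069, 0.1421]]
11.3
```

View pics/f.png

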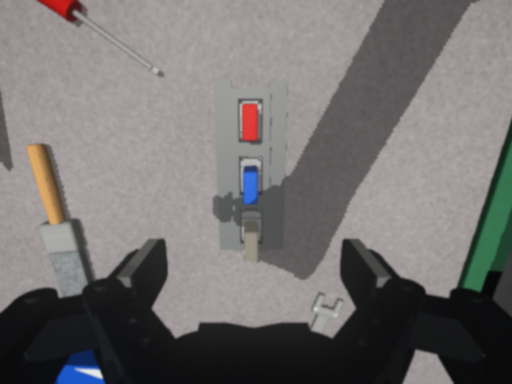

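The blue nut still stands in its pocket, grip at about (251,186), rows 167–205. I'll recompute its position and inspect just before closing.

```bash
python3 - <<'E'
from h import *
p=wrist()
h=cv2.cvtColor(p["frame"],cv2.COLOR_BGR2HSV)
for n,m in (("blue",cv2.inRange(h,(105,120,60),(130,255,255))),("red",cv2.inRange(h,(0,150,60),(8,255,255)))):
    m[:90]=0;m[230:]=0;m[:,:200]=0;m[:,300:]=0
    y,x=np.nonzero(m);r0,r1=y.min(),y.max();print(n,r0,r1,x.min(),x.max(),[pt(p,(x[abs(y-r)<3].mean(),r),.084) for r in (r0,r1)])
line_to([.521,-.2235,.071],vel=.15,f_stop=8)
s=sense();print(s["eef_pos"],s["grip_width"],s["ft_force"])
p=wrist();cv2.imwrite("pics/h.png",p["frame"])
c=read_camera("scene");cv2.imwrite("pics/i.png",cv2.resize(c["frame"][110:230,130:250],None,fx=4,fy=4))
im=np.zeros((480,1000,3),np.uint8);im[:384,:512]=p["frame"];im[:,515:995]=cv2.resize(c["frame"][110:230,130:250],(480,480));cv2.imwrite("pics/j.png",cv2.resize(im,None,fx=.8,fy=.8))
E
```

```text
blue 167 204 243 257 [array([ 0.50330129, -0.22484326,  0.084     ]), array([ 0.53903739, -0.22397136,  0.084     ])]
red 104 140 243 256 [array([ 0.44784149, -0.22839959,  0.084     ]), array([ 0.4787746 , -0.22641528,  0.084     ])]
[ 0.52178896 -0.22376276  0.07193811] 0.08553582685361845 [-0.13438022 -0.44791225 -0.32433679]
```

View pics/j.png

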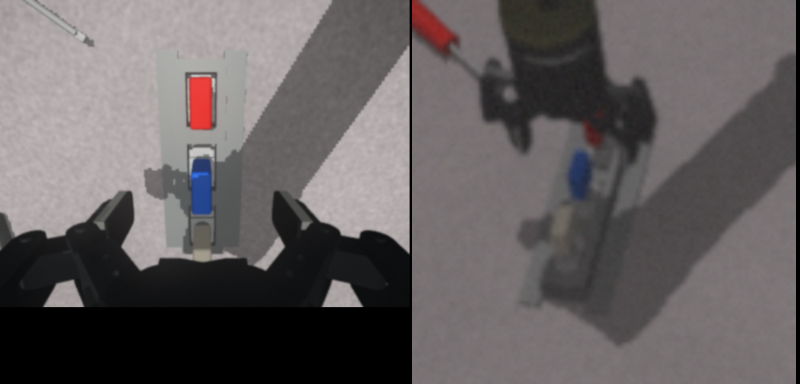

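The wrist view shows the grip centred between the jaws. However, the finger outlines in both wrist pictures put the tips about 24 mm behind the stated TCP when shut, not 17 mm ahead. So the jaws closed above the nut. I'll go about 38 mm deeper, guarded by force.

```bash
python3 - <<'E'
from h import *
s=sense();print(s["eef_pos"],s["clock"])
print(line_to([.521,-.2240,.034],vel=.06,f_stop=4))
s=sense();print(s["eef_pos"],s["ft_force"])
gripper_close(40)
s=sense();print(s["grip_width"],s["grip_force"],s["ft_force"],s["ft_torque"],s["clock"])
p=wrist();cv2.imwrite("pics/k.png",p["frame"])
E
```

```text
[ 0.52199849 -0.22389277  0.07235175] 12.4417
False
[ 0.52114398 -0.22407325  0.03404584] [ 0.39519216 -1.06265992  0.47804798]
0.01330841816522281 45.54277181625366 [0.83627519 0.14903723 1.6575226 ] [-0.05381349  0.07293325  0.04127675] 13.8583
```

View pics/k.png

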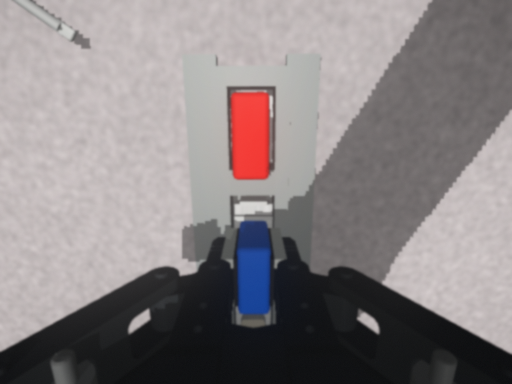

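Gripped (13.3 mm, 45 N), blue grip centred at about (254,277). Next I'll lift it, carry it above the band and look there.

```bash
python3 - <<'E'
from h import *
p=wrist();h=cv2.cvtColor(p["frame"],cv2.COLOR_BGR2HSV);m=cv2.inRange(h,(105,150,60),(130,255,255))
c=[np.nonzero(m[r,200:310])[0].mean()+200 for r in(245,260,277,295,310)];print(c);print(pt(p,(c[2],277),.084),sense()["eef_pos"])
line_to([.521,-.2240,.15],vel=.15)
s=sense();print(s["grip_width"],s["ft_force"])
a=np.pi-.053
move_to([.506,.122,.15],rot(a))
line_to([.506,.122,.112],vel=.1)
hold(.3)
p=wrist();cv2.imwrite("pics/l.png",p["frame"]);np.save("p3.npy",p,allow_pickle=True)
s=sense();print(s["clock"],s["eef_pos"],s["ft_force"],s["ft_torque"],s["grip_width"],s["joints"])
E
```

```text
[np.float64(253.5), np.float64(253.5), np.float64(253.5), np.float64(253.5), np.float64(253.5)]
[ 0.52105721 -0.22349876  0.084     ] [ 0.52111143 -0.22413499  0.03423818]
0.013374756096593977 [-1.44281418 -0.43386083 -0.83932484]
17.075 [0.50628296 0.12216272 0.11247048] [-0.5969991  0.126512  -1.2292904] [-0.08186201  0.02149649  0.00420291] 0.013740195098883471 [-0.12008688  0.13467945 -0.1797686   1.89519239  0.02679534  1.11315947
  1.20787319]
```

View pics/l.png

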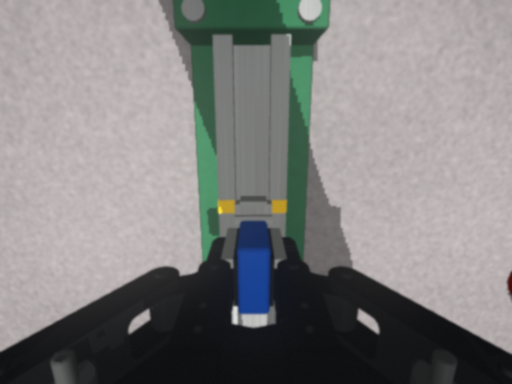

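The channel is well aligned, with yellow marks at about (227,207) and (279,207) and the nut grip at column 253.5. I'll quantify the lateral offset, then lower with a light force guard.

```bash
python3 - <<'E'
from h import *
p=np.load("p3.npy",allow_pickle=True).item();f=p["frame"];h=cv2.cvtColor(f,cv2.COLOR_BGR2HSV)
m=cv2.inRange(h,(18,150,120),(35,255,255));m[:150]=0;m[240:]=0
n,_,st,ce=cv2.connectedComponentsWithStats(m);o=sorted([ce[i] for i in range(1,n) if st[i,4]>20],key=lambda c:c[0])
A=[pt(p,c,.064) for c in o];print(np.round(o,1),A,np.mean(A,0))
print("nut",pt(p,(253.5,277),.162))
g=cv2.cvtColor(f,cv2.COLOR_BGR2GRAY).astype(float)
for r in (70,110,150,190):
    row=g[r-3:r+4].mean(0);d=np.diff(row);print(r,[(i,int(d[i])) for i in range(205,300) if abs(d[i])>9])
E
```

```text
[[225.7 206.4]
 [279.3 205.9]] [array([0.5060463 , 0.10208072, 0.064     ]), array([0.50779588, 0.14214341, 0.064     ])] [0.50692109 0.12211207 0.064     ]
nut [0.50658022 0.12277284 0.162     ]
70 [(212, 14), (213, 17), (233, 10)]
110 [(213, 9), (214, 16), (215, 11), (234, 10), (287, -10), (288, -18), (289, -11), (299, 9)]
150 [(213, -12), (215, 10), (216, 15), (235, 10), (286, -11), (287, -18), (288, -11)]
190 [(285, -12), (286, -17)]
```

```bash
python3 - <<'E'
from h import *
X,Y=.5065,.1215
def st(t,n=5):
    v=[]
    for _ in range(n): s=sense();v.append(s["ft_force"]);hold(.02)
    print(t,np.round(s["eef_pos"],4),np.round(np.mean(v,0),2),np.round(s["ft_torque"],3),round(s["grip_width"],4),round(s["clock"],2))
line_to([X,Y,.112],vel=.05);st("above")
print(line_to([X,Y,.074],vel=.04,f_stop=3));st("in")
print(line_to([X,Y,.050],vel=.012,f_stop=3));st("floor?")
E
```

```text
above [0.5065 0.1215 0.112 ] [ 0.7  -0.14 -1.56] [ 0.034 -0.026  0.059] 0.0135 17.39
False
in [0.5068 0.1216 0.0743] [-0.25  0.01 -0.91] [-0.007  0.02  -0.009] 0.0134 18.57
True
floor? [0.5065 0.1215 0.0637] [0.27 0.11 3.36] [ 0.039 -0.161  0.01 ] 0.0136 19.68
```

```bash
python3 - <<'E'
from h import *
X,Y=.5065,.1215
def st(t,n=8):
    v=[]
    for _ in range(n): s=sense();v.append(s["ft_force"]);hold(.03)
    print(t,np.round(s["eef_pos"],4),np.round(np.mean(v,0),2),np.round(s["ft_torque"],3),round(s["grip_width"],4),round(s["clock"],2))
st("0")
for z in(.0605,.0585,.0572):
    print(line_to([X,Y,z],vel=.012,f_stop=7));st(z)
E
```

```text
0 [0.5064 0.1215 0.0634] [0.9  0.24 3.2 ] [ 0.12  -0.437  0.051] 0.0137 19.93
False
0.0605 [0.5065 0.1215 0.0606] [0.29 0.1  5.17] [ 0.032 -0.157 -0.031] 0.0134 20.56
False
0.0585 [0.5066 0.1215 0.0588] [-0.01  0.08  6.58] [-0.008  0.023  0.013] 0.0133 21.14
False
0.0572 [0.5066 0.1215 0.0576] [-0.27 -0.2   7.39] [-0.047  0.078  0.008] 0.0132 21.67
```

```bash
python3 - <<'E'
from h import *
X,Y=.5065,.1215
def st(t,n=4):
    v=[]
    for _ in range(n): s=sense();v.append(s["ft_force"]);hold(.02)
    print(t,np.round(s["eef_pos"],4),np.round(np.mean(v,0),2),np.round(s["ft_torque"],3),round(s["grip_width"],4),round(s["clock"],2))
    return s
line_to([X,Y,.0563],vel=.012,f_stop=5);st("dn")
for k in range(1,10):
    a=np.pi-.053-np.pi/2*k/9
    line_to([X,Y,.0563],rot(a),vel=.05);s=st(k)
    if abs(s["ft_torque"][2])>1.5: print("stuck");break
E
```

```text
dn [0.5066 0.1215 0.0568] [-0.65  0.45  7.65] [-0.045  0.105 -0.012] 0.0133 22.0
1 [0.5067 0.1216 0.0569] [-0.5   0.04  7.55] [-0.02   0.107 -0.013] 0.0128 22.39
2 [0.5068 0.1217 0.0569] [-0.23  0.45  7.52] [ 0.031  0.009 -0.008] 0.0132 22.78
3 [0.5069 0.1218 0.057 ] [0.25 0.33 7.6 ] [ 0.059 -0.03  -0.008] 0.0136 23.18
4 [0.507  0.1218 0.057 ] [0.32 0.3  8.12] [ 0.113 -0.056 -0.045] 0.0137 23.57
5 [0.5071 0.1218 0.057 ] [ 0.21 -0.06  7.91] [ 0.111 -0.078 -0.013] 0.0133 23.96
6 [0.5071 0.1218 0.0571] [0.29 0.17 7.76] [ 0.07  -0.145 -0.02 ] 0.0136 24.35
7 [0.5072 0.1218 0.0571] [0.47 0.57 7.64] [ 0.055 -0.18  -0.039] 0.0132 24.74
8 [0.5073 0.1218 0.0571] [0.04 0.58 7.78] [ 0.072 -0.171 -0.028] 0.0134 25.13
9 [0.5073 0.1217 0.0571] [0.72 0.07 7.56] [-0.027 -0.196 -0.055] 0.0138 25.52
```

```bash
python3 - <<'E'
from h import *
X,Y=.5065,.1217
def st(t,n=5):
    v=[]
    for _ in range(n): s=sense();v.append(s["ft_force"]);hold(.02)
    print(t,np.round(s["eef_pos"],4),np.round(np.mean(v,0),2),np.round(s["ft_torque"],3),round(s["grip_width"],4),round(s["clock"],2))
    return np.mean(v,0)
for z in np.arange(.0572,.0625,.0008):
    line_to([X,Y,z],vel=.012);f=st(round(z,4))
    if f[2]<0: break
E
```

```text
0.0572 [0.5073 0.1217 0.0579] [ 1.39 -0.08  6.88] [ 0.04  -0.271  0.047] 0.0134 25.86
0.058 [0.5073 0.1217 0.0586] [ 1.07 -0.37  6.55] [-0.046 -0.301  0.013] 0.0134 26.19
0.0588 [0.5073 0.1217 0.0594] [1.3  0.14 5.73] [ 0.028 -0.332  0.006] 0.0133 26.52
0.0596 [0.5073 0.1217 0.0601] [1.26 0.42 5.61] [ 0.01  -0.388 -0.026] 0.0138 26.86
0.0604 [0.5072 0.1216 0.0606] [2.77 0.02 3.11] [ 0.056 -0.851 -0.002] 0.0135 27.19
0.0612 [0.5071 0.1217 0.0606] [ 5.32  0.7  -2.24] [ 0.121 -1.418 -0.01 ] 0.0135 27.52
```

```bash
python3 - <<'E'
from h import *
line_to([.507,.1217,.0604],vel=.012);hold(.2)
s=sense();print(s["ft_force"],s["ft_torque"])
open_gripper();hold(.2)
line_to([.507,.1217,.13],vel=.1);hold(.3)
p=wrist();cv2.imwrite("pics/m.png",p["frame"]);print(sense()["clock"],sense()["grip_width"])
h=cv2.cvtColor(p["frame"],cv2.COLOR_BGR2HSV);m=cv2.inRange(h,(105,120,60),(130,255,255));m[300:]=0
n,l,stt,ce=cv2.connectedComponentsWithStats(m);i=1+stt[1:,4].argmax();print(stt[i],pt(p,ce[i],.106),cv2.minAreaRect(np.argwhere(l==i)[:,::-1].astype(np.float32)))
E
```

```text
[ 3.16344656 -0.67570818  4.89487185] [-0.01301254 -0.86263638 -0.02533906]
30.0833 0.08532795913831172
[ 244  188   21   56 1083] [0.50793731 0.12383755 0.106     ] ((254.0, 215.5), (55.0, 20.0), 90.0)
```

View pics/m.png

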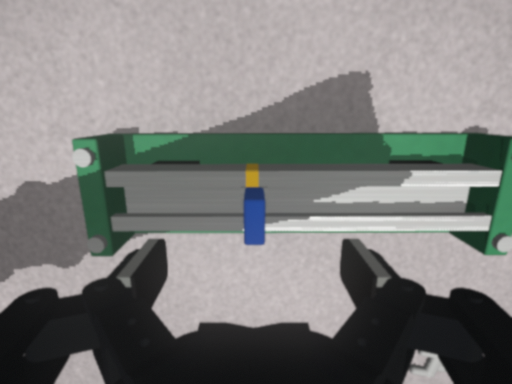

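The nut stands upright across the channel at the band (blue grip at about (254,215)), and it is released and clear of the fingers.

```bash
python3 -c "
from rig import *
print(job_done())"
```

```text
the job is handed in; nothing more can be done
None
```

I handed the job in at about 30 s on the robot clock: the blue nut is locked across the channel at the yellow band, upright and released, though the hand-in call gave no verdict back.

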